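# Load a cell holder into the battery tester

### The arm

A 6-joint arm with a two-finger parallel gripper is mounted at the origin on the work surface. World frame = base frame: x ahead of the robot, y to its left, z up, the work surface at z = 0. Lengths are in m, angles in rad, forces in N, time in s.
With the tool pointing down it reaches from about 0.375 to 0.9 m from the base axis. Payload 3.1 kg.
Tool frame: the origin (TCP) lies between the finger pads; the fingertips stand 8 mm ahead of it and the grasp point (between the pads) lies 11 mm behind it; z points along the fingers, y is the line along which they close (so a half turn about z gives the same grasp; the last joint's range is limited). The gripper opens to 87 mm and grips with 3 to 60 N. Pads are 19 mm wide; open, the fingers measure 117 mm over their backs; the gripper's body (75 mm by 190 mm) begins 51 mm behind the grasp point.
Start: joints at [1.024, 0.527, 1.433, -0, 1.181, -0.178], TCP at [0.225, 0.583, 0.231] pointing down, gripper open.
Joint ranges: [-3.08, 3.08], [-0.75, 2.2], [0.22, 2.44], [-1.43, 4.57], [0, 2.65], [-2.85, 2.85]. Speed limits (rad/s): [2.79, 2.79, 3.14, 3.14, 3.14, 3.14].

### API

Orientations are given as a unit quaternion [x, y, z, w].
In Python, from rig import robot, vision, job gives the robot as it stands.
- The arm moves only by the shell command python3 -m handwheel 'ROWS' [OPENING] [FORCE]. ROWS is JSON, a list of rows, each a list of 4 numbers: the shift along the tool's x, y, z as a fraction of full scale, then the turn about the tool's z as a fraction of full scale. A call has 1 to 20 rows; each row is the pose to reach, as a shift and turn from the pose commanded when the call began, along the tool's axes at that moment, turning the shorter way round; what a row does not reach only later rows make up. Full scale, the value 1, is 300 mm for a shift and 2 pi rad for a turn. A row lasts 1/12 s, in which the tool goes at most 41.7 mm and 7.16 degrees, less where a joint would pass 70% of its speed; a pose out of reach is approached as far as the arm can. A call with a number of a shift or a turn outside -1 to 1 is refused whole. A call with a gripper value outside its range is refused whole. OPENING is the opening in per cent of the stroke, from 0 (shut) to 100 (fully open), set as the call begins (- or left out, the last holds). The fingers move at their own pace and stop on an object; FORCE is the grip in N (left out, the last holds). Time passes only in rows, so rows that repeat a pose let the fingers close. It gives the time, the measured TCP pose, the force, the opening and the grip force at its end, in the units of the state.
- robot.get_obs(): the state, without advancing time (a new reading comes with each control period).
- vision.camera(name): name is "side" or "top" or "wrist"; returns a dict with "frame" (384x512x3 uint8, red, green, blue), "K" (3x3 intrinsics, pixels), "cam_to_world" (4x4, takes a point from camera to world coordinates); the wrist camera has in their place "hand_eye" (4x4, takes a point from camera to tool coordinates, whose origin is the TCP and whose axes are the flange's). Camera axes: x right, y down, z forward; pixel columns grow to the right and rows downward; lengths in m; the calibration is good to about 2 mm. A picture is of the moment at which its call begins: read the wrist's pose just before it. There is no depth.
- job.hand_in(): hands the job in; it is judged then, once.
Trained networks look in the newest picture that a camera, given by its name, has taken for a name from the list of things; names that differ only in an ending like _2 or _b are one class to them, and where a whole thing is asked for, a point or a joint stands for the part that bears it (a point fixed in the world has none). Each returns a list of dicts, best first, with "conf" (0 to 1); they miss things now and then, are a little off and sometimes report something else, mostly with a low value. They report only what shows in the picture. A call takes as long as a camera call. They do not tell look-alikes from the thing itself.
- vision.look_for(camera, label): "point" ([row, column] in pixels, amid what is visible of it).
- vision.outline_of(camera, label): "mask" (384x512 bool, what is visible of it) and "point" ([row, column] in pixels, amid what is visible of it).
The state is a dict: "time": time; "q": joint angles; "joint_velocities": joint speeds; "joint_torque": joint torques, N m; "position": TCP position; "tool_rot": TCP orientation; "ft_force": force on the tool from outside, world axes, zero at the start; "moment": the same for the moment, N m; "grip_width": finger opening in m; "grip_force": force on a finger pad.
Only numpy, scipy, OpenCV 4.12 (cv2) and the standard library are available. Lean on these libraries where they do the work, as an engineer would, in place of code of your own. Each camera call takes 0.05 s, during which the arm holds its last target. There are 200 camera calls.

### The job

Take the orange cell holder that has a silver coin cell in its well and load it into the red tester: slide its front end in under the grey overhanging lip against the spring contact until its tail clears the sill, then press it down so that it lies flat on the bay floor, held behind the sill, and let go. Do it gently, by feel, never forcing it against the tester, and leave the two empty holders, the tin and the flashlight where they are.

Things in the scene. Friction and masses are not known exactly. Their poses are not given: they have to be found in the camera images.
- tester: red tester box, fixed, 170 (own x, from -75 to 95) x 100 (own y) mm, rails 30 high, its lid folded fully back, sloping down behind it (+x, low). Origin on its underside, on its centre line. Holders slide in along its own +x: over a grey landing plate (surface at height 25), past the sill that ends it, into a bay (floor at height 20) under a lip. Holder and tester must never be pressed together with more than 30 N
- sill (a point): nominal place of the sill, 22 in -x of the tester's origin, at height 25 above it; axes as the tester's. The landing plate (38 long, 54 wide) ends in it, a 5 mm step down to the bay floor. Plate, sill, spring and stop are one setting, tightly clamped: the true sill lies from 14 mm before (-x) to 8 mm beyond this point. Behind it the spring pushes a lowered holder's tail back against it
- lip (a point): middle of the lower front edge of the grey lip, 26 in +x of the tester's origin, 39 above it, axes as the tester's. The lip (5 thick, full width) covers everything beyond: a holder on the landing goes in flat with 2 to spare. Side rails stand 27 either side of the centre line; from 18 before this edge to 4 past it they taper in to 21.5 either side (1.5 beside a holder)
- seat (a point): nominal rest place of the loaded holder's origin: on the bay floor, 18 in +x of the tester's origin, axes as the tester's; really 14 before (-x) to 8 beyond, as the sill is set. Unseen under the lip a sprung contact (0.4 N/mm, 0.5 N preload) faces -x, its free face 8 before a hard stop. The spring is met 4 to 6 before the tail clears the true sill, the hard stop 2 to 4 after
- loaded: orange plastic cell holder, 80 long (own x) x 40 wide (own y) x 12 mm high; origin at the centre of its underside. An upright grip fin 24 long, 14 thick (own y) and 32 high, top at 44 above the underside, stands on its tail half, fin centre at own x = -24. A square well in its front half (centre at own x = 14.5) holds a silver coin cell of 24.5 diameter, flush with the top; about 70 g. Its front (+x) goes in first, under the lip
- empty_a: orange plastic cell holder, 80 long (own x) x 40 wide (own y) x 12 mm high; origin at the centre of its underside. An upright grip fin 24 long, 14 thick (own y) and 32 high, top at 44 above the underside, stands on its tail half, fin centre at own x = -24. Its well is empty but for a brass strip; leave it alone
- empty_b: orange plastic cell holder, 80 long (own x) x 40 wide (own y) x 12 mm high; origin at the centre of its underside. An upright grip fin 24 long, 14 thick (own y) and 32 high, top at 44 above the underside, stands on its tail half, fin centre at own x = -24. Its well is empty but for a brass strip; leave it alone
- tin: round silver coin cell tin, 71 diameter, 26 high, origin under its centre; leave it alone
- torch: matte blue flashlight body standing on its head, 42 diameter, 145 high, origin under its centre; leave it alone
There are look-alikes about, which are no part of the job. Leave any pink or turquoise look-alike of the loaded alone.

How it is judged:
On the way, in this order (a step that is already met when the one before it is completed fails the run):
1. the loaded holder is lifted off the shelf in the fingers (height (world z) of loaded above 0.015 m and contact force between loaded and the fingers above 1 N), for 0.1 s.
2. its front end is under the lip (x of loaded in the frame of lip above -0.036 m and z of loaded in the frame of lip below -0.0085 m and horizontal distance between loaded and seat below 0.04 m).
3. it lies flat on the bay floor behind the sill, front under the lip (z of loaded in the frame of seat between -0.0018 and 0.0018 m and x of loaded in the frame of seat between -0.0158 and 0.0135 m and y of loaded in the frame of seat between -0.005 and 0.005 m and angle between loaded's own z axis and vertical below 0.06 rad and angle between the x axis of loaded and the x axis of seat, either way round below 0.12 rad), for 0.2 s.
At the end, for the whole second after the job is handed in: the holder with the cell lies at rest, released, flat (within 0.06 rad) on the bay floor behind the sill (height within 1.8 mm of seat; along the tester from 15.8 mm before to 13.5 mm beyond it, as sill and stop are set; 5 mm sideways; square within 0.12 rad), its front under the lip (all of step 3 and linear speed of loaded below 0.01 m/s and contact force between loaded and the fingers below 0.05 N); the robot touches nothing.
It fails at once if holder and tester pressed together with more than 30 N (contact force between loaded and tester above 30 N).
It fails at once if an empty holder shifted by more than 15 mm or knocked over (distance of empty_a from where it was at the start of the episode above 0.015 m or angle between empty_a's own z axis and vertical above 0.3 rad).
It fails at once if an empty holder shifted by more than 15 mm or knocked over (distance of empty_b from where it was at the start of the episode above 0.015 m or angle between empty_b's own z axis and vertical above 0.3 rad).
It fails at once if the tin shifted by more than 15 mm or knocked over (distance of tin from where it was at the start of the episode above 0.015 m or angle between tin's own z axis and vertical above 0.3 rad).
It fails at once if the flashlight shifted by more than 15 mm or knocked over (distance of torch from where it was at the start of the episode above 0.015 m or angle between torch's own z axis and vertical above 0.3 rad).
It also fails if it takes over 67 s, if anything falls off the work surface, if the arm or the gripper's body presses on something with over 40 N, if the wrist force passes 120 N, or if a joint passes its speed limit or range.

## Working session

There is one attempt and no reset: what is moved stays moved. The work goes in short steps, Python scripts to look and compute and a shell command to move; the robot and the scene stay as the last step left them, time stands still between calls to the robot, and variables do not carry over. Pictures are saved under pics/ and viewed, at most 10 in all, crops included, and the job is handed in when it is done.

```bash
mkdir -p pics; ls; python3 - <<'E'
from rig import robot, vision, job
import cv2, numpy as np
o=robot.get_obs(); print({k:np.round(v,4).tolist() for k,v in o.items()})
ims=[]
for c in("top","side"):
    d=vision.camera(c); cv2.imwrite(f"pics/{c}0.png",d["frame"][:,:,::-1]); ims.append(d["frame"])
    print(c,np.round(d["K"],1).tolist(),np.round(d["cam_to_world"],4).tolist())
    for l in("loaded","tester","tin","torch"):
        print(l,[(np.round(r["point"]).tolist(),round(r["conf"],2)) for r in vision.look_for(c,l)])
E
```

```text
pics
{'time': 0.0, 'q': [1.0235, 0.5285, 1.4339, -0.0, 1.1814, -0.1785], 'joint_velocities': [-0.001, -0.0011, 0.0014, 0.0017, -0.0001, 0.0003], 'joint_torque': [0.0009, -44.0052, -17.6589, 0.0634, 0.0584, -0.0002], 'position': [0.2249, 0.5824, 0.2296], 'tool_rot': [0.1834, 0.983, -0.001, -0.0004], 'ft_force': [0.4235, 0.5993, -0.8546], 'moment': [-0.0204, 0.0131, -0.0367], 'grip_force': 0.0, 'grip_width': 0.0872}
top [[383.4, 0.0, 259.6], [0.0, 383.4, 192.8], [0.0, 0.0, 1.0]] [[-0.0101, -0.9805, 0.1965, 0.4335], [-0.9999, 0.0097, -0.003, 0.0666], [0.001, -0.1965, -0.9805, 0.9831], [0.0, 0.0, 0.0, 1.0]]
loaded [([195.0, 385.0], 0.93), ([151.0, 324.0], 0.88), ([189.0, 298.0], 0.71), ([202.0, 339.0], 0.63), ([264.0, 331.0], 0.53)]
tester [([210.0, 208.0], 0.9)]
tin [([146.0, 369.0], 0.92)]
torch [([206.0, 127.0], 0.94)]
side [[465.7, 0.0, 256.3], [0.0, 465.7, 185.8], [0.0, 0.0, 1.0]] [[0.8894, -0.3545, 0.2885, 0.2841], [-0.457, -0.6769, 0.577, -0.5824], [-0.0093, -0.6451, -0.7641, 0.9068], [0.0, 0.0, 0.0, 1.0]]
loaded [([258.0, 301.0], 0.91), ([225.0, 343.0], 0.88), ([298.0, 336.0], 0.66), ([218.0, 285.0], 0.59)]
tester [([165.0, 226.0], 0.71)]
tin [([268.0, 377.0], 0.84), ([162.0, 223.0], 0.49)]
torch [([104.0, 203.0], 0.79)]
```

```bash
python3 - <<'E'
import cv2
a=cv2.imread("pics/top0.png"); 
cv2.imwrite("pics/topc.png",cv2.resize(a[90:290,90:450],None,fx=2.2,fy=2.2,interpolation=cv2.INTER_CUBIC))
E
```

```text
(no output)
```

View pics/topc.png

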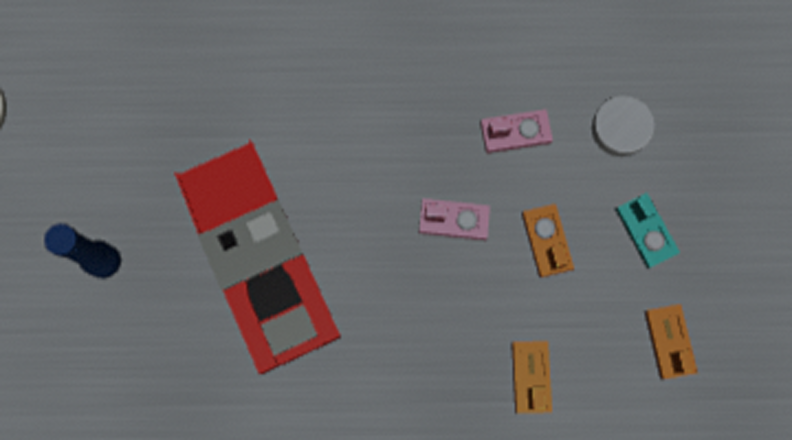

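View pics/side0.png

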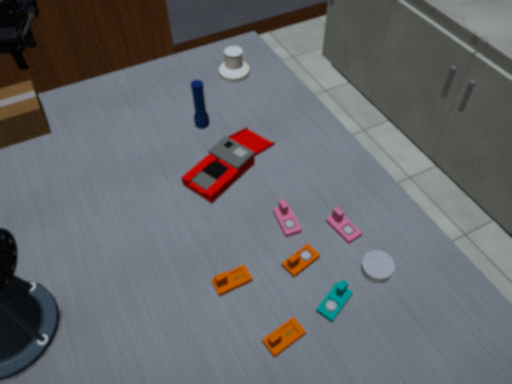

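The orange candidates in the top view are at about (row 199, col 339), which has a silver disc, and at (261,332) and (245,395), which both show a brass strip. The disc one fits `loaded`. The pink and turquoise ones are look-alikes. The tester is at (210,208), with its lid end at the top left. I'll confirm the holder in an enlarged crop and work out coarse poses.

```bash
cat > h.py <<'E'
import numpy as np, cv2
from scipy.spatial.transform import Rotation as R
from rig import robot, vision, job
def cam(c):
    o=robot.get_obs(); d=vision.camera(c); K=np.array(d["K"])
    if c=="wrist":
        T=np.eye(4); T[:3,:3]=R.from_quat(o["tool_rot"]).as_matrix(); T[:3,3]=o["position"]
        M=T@np.array(d["hand_eye"])
    else: M=np.array(d["cam_to_world"])
    return d["frame"],K,M
def ray(K,M,rc,z):
    rc=np.atleast_2d(np.array(rc,float)); v=np.c_[rc[:,1],rc[:,0],np.ones(len(rc))]@np.linalg.inv(K).T@M[:3,:3].T
    t=(z-M[2,3])/v[:,2]; return M[:3,3]+v*t[:,None]
def proj(K,M,P):
    p=(np.atleast_2d(P)-M[:3,3])@M[:3,:3]@K.T; return p[:,[1,0]]/p[:,2:]
def orange(f):
    h=cv2.cvtColor(f,cv2.COLOR_RGB2HSV); return ((h[...,0]>8)&(h[...,0]<22)&(h[...,1]>140)&(h[...,2]>40)).astype(np.uint8)
E
python3 - <<'E'
from h import *
f,K,M=cam("top")
cv2.imwrite("pics/cand.png",cv2.resize(f[170:275,310:420,::-1],None,fx=5,fy=5,interpolation=cv2.INTER_CUBIC))
g=lambda x,y:(90+y/2.2,90+x/2.2)
coin=ray(K,M,g(545,228),.012)[0]; base=ray(K,M,g(548,240),.012)[0]; fin=ray(K,M,g(557,259),.03)[0]
print("coin",coin,"mid",base,"fin",fin)
F=ray(K,M,[g(261,373),g(339,337)],.03); L=ray(K,M,[g(222,289),g(304,254)],.044)
print("front corners",F,"lip",L)
for n,p,z in(("emptya",g(532,377),.012),("b",g(671,342),.012),("tin",g(624,125),.026),("pink",g(455,219),.01),("torch",g(100,260),0)):print(n,ray(K,M,p,z)[0])
E
```

```text
coin [ 0.62391554 -0.13808504  0.012     ] mid [ 0.609566   -0.14087933  0.012     ] fin [ 0.58411892 -0.14620601  0.03      ]
front corners [[0.45899901 0.19025282 0.03      ]
 [0.49796184 0.10332141 0.03      ]] lip [[0.55168969 0.23353936 0.044     ]
 [0.5904515  0.14205866 0.044     ]]
emptya [ 0.45191046 -0.11470354  0.012     ]
b [ 0.4896865  -0.27549209  0.012     ]
tin [ 0.7447428 -0.2351094  0.026    ]
pink [ 0.63616964 -0.03293771  0.01      ]
torch [0.59302572 0.38601448 0.        ]
```

View pics/cand.png

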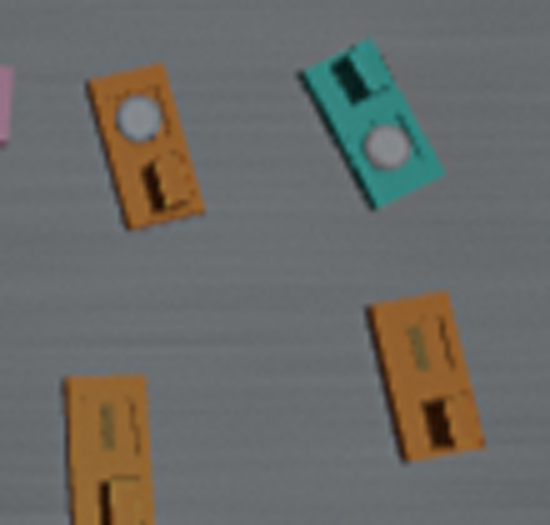

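The crop shows the silver cell in the orange holder at crop (140,118), which is `loaded`. The other two orange ones have brass strips. Next I'll compute the approach.

```bash
cat >> h.py <<'E'
def go(xyz,yaw):
    """shift/turn in full-scale units so that TCP is at xyz with tool y along world angle yaw+90deg (mod 180)"""
    o=robot.get_obs(); m=R.from_quat(o["tool_rot"]).as_matrix()
    s=m.T@(np.array(xyz)-o["position"])/.3
    a=np.arctan2(m[1,1],m[0,1]); d=(yaw+np.pi/2-a+np.pi/2)%np.pi-np.pi/2
    print("shift",np.round(s,4),"turn",round(-d/(2*np.pi),4),"q6",o["q"][5])
E
python3 -c "
from h import *
go([.575,-.14,.20],.2)
print(vision.camera('wrist')['hand_eye'])"
```

```text
shift [-1.9561 -1.8276  0.1019] turn -0.0905 q6 -0.17852925322218535
[[ 1.21825379e-03 -9.66518570e-01 -2.56593782e-01  6.90064200e-02]
 [ 9.99999081e-01  1.02465936e-03  8.88175703e-04  4.31149272e-04]
 [-5.95517089e-04 -2.56594628e-01  9.66518930e-01 -1.54218365e-01]
 [ 0.00000000e+00  0.00000000e+00  0.00000000e+00  1.00000000e+00]]
```

```bash
python3 -m handwheel '[[-0.98,-0.92,0,0],[-0.98,-0.92,0,0],[-0.98,-0.92,0,0],[-0.98,-0.92,0,0],[-0.98,-0.92,0,0],[-0.98,-0.92,0,0],[-0.98,-0.92,0,0],[-0.98,-0.92,0,0],[-0.98,-0.92,0,0],[-0.98,-0.92,0,0]]' && python3 -m handwheel '[[-0.976,-0.908,0.1,-0.09],[-0.976,-0.908,0.1,-0.09],[-0.976,-0.908,0.1,-0.09],[-0.976,-0.908,0.1,-0.09],[-0.976,-0.908,0.1,-0.09],[-0.976,-0.908,0.1,-0.09],[-0.976,-0.908,0.1,-0.09],[-0.976,-0.908,0.1,-0.09],[-0.976,-0.908,0.1,-0.09],[-0.976,-0.908,0.1,-0.09],[-0.976,-0.908,0.1,-0.09],[-0.976,-0.908,0.1,-0.09]]' 
python3 - <<'E'
from h import *
f,K,M=cam("wrist"); o=robot.get_obs(); print(o["time"],o["position"],o["ft_force"])
cv2.imwrite("pics/w1.png",f[:,:,::-1])
n,l,st,c=cv2.connectedComponentsWithStats(orange(f))
for i in range(1,n):
    if st[i,4]>300:
        r=cv2.minAreaRect(np.argwhere(l==i).astype(np.float32)); b=cv2.boxPoints(r); w=ray(K,M,b,.012); print(st[i],b.round(1).tolist(),w[:,:2].round(4).tolist(),w[:,:2].mean(0))
E
```

```text
time: 1.43
position: [0.4014, 0.2167, 0.2309]
tool_rot: [0.184, 0.983, -0.0, 0.001]
ft_force: [0.7, 0.5, -0.3]
grip_width: 0.0869
grip_force: 0.0
time: 2.43
position: [0.5766, -0.1438, 0.2002]
tool_rot: [-0.096, 0.995, -0.001, 0.001]
ft_force: [0.1, 0.6, -0.6]
grip_width: 0.0868
grip_force: 0.0
2.4833 [ 0.57491119 -0.14115652  0.20011001] [-0.95463552 -0.29713125  0.09154297]
[ 284   14   56   92 3411] [[9.800000190734863, 301.20001220703125], [98.5, 283.5], [106.4000015258789, 323.1000061035156], [17.799999237060547, 340.79998779296875]] [[0.4103, -0.135], [0.4949, -0.1344], [0.4947, -0.0918], [0.4096, -0.0952]] [ 0.45239735 -0.11407676]
[ 127   22   46   88 3468] [[20.299999237060547, 168.8000030517578], [22.100000381469727, 126.5], [110.80000305175781, 130.3000030517578], [108.9000015258789, 172.60000610351562]] [[0.4444, -0.2611], [0.454, -0.3019], [0.5383, -0.2907], [0.5278, -0.247]] [ 0.49112238 -0.2751922 ]
[ 238  167   37   69 2054] [[165.8000030517578, 273.0], [167.10000610351562, 237.6999969482422], [236.10000610351562, 240.39999389648438], [234.8000030517578, 275.6000061035156]] [[0.5669, -0.1307], [0.5759, -0.1687], [0.6563, -0.1512], [0.6466, -0.111]] [ 0.61142144 -0.14039891]
[433 235  19  56 361] [[234.39999389648438, 449.5], [235.0, 433.0], [290.29998779296875, 435.0], [289.6000061035156, 451.6000061035156]] [[0.6067, 0.0888], [0.6112, 0.0701], [0.6806, 0.0969], [0.6758, 0.1166]] [0.64359035 0.09309853]
[ 233  300  279   17 3606] [[300.0, 233.0], [316.0, 233.0], [316.0, 511.0], [300.0, 511.0]] [[0.7423, -0.1451], [0.765, -0.1411], [0.697, 0.2032], [0.6754, 0.1941]] [0.71992482 0.02775574]
```

View pics/w1.png

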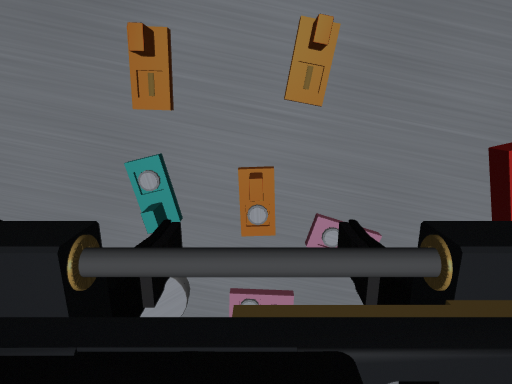

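The holder is at wrist pixels (200,256), with its fin towards the tail end at the top and the cell at (215,258). Its centre is about (0.612,-0.140), yaw 0.228, and the fin is at (0.588,-0.146). I'll go down onto the fin.

```bash
python3 -c "
from h import *
go([.588,-.146,.023],.228); print(robot.get_obs()['tool_rot'])"
```

```text
shift [-0.04   -0.0247  0.5903] turn -0.0054 q6 -2.1946381460505644
[-9.68678891e-02  9.95297137e-01  3.85664309e-04 -2.70374176e-04]
```

```bash
python3 -m handwheel '[[-0.04,-0.025,0.1,-0.0054],[-0.04,-0.025,0.22,-0.0054],[-0.04,-0.025,0.33,-0.0054],[-0.04,-0.025,0.43,-0.0054],[-0.04,-0.025,0.52,-0.0054],[-0.04,-0.025,0.57,-0.0054],[-0.04,-0.025,0.59,-0.0054],[-0.04,-0.025,0.59,-0.0054],[-0.04,-0.025,0.59,-0.0054]]' 50
python3 -m handwheel '[[0,0,0,0],[0,0,0,0],[0,0,0,0],[0,0,0,0],[0,0,0,0],[0,0,0,0]]' 0 25
```

```text
time: 3.23
position: [0.5882, -0.144, 0.0244]
tool_rot: [-0.116, 0.993, 0.0, 0.0]
ft_force: [-0.1, -0.8, 0.6]
grip_width: 0.0446
grip_force: 0.0
time: 3.73
position: [0.5884, -0.1453, 0.024]
tool_rot: [-0.115, 0.993, -0.0, 0.0]
ft_force: [-0.8, -0.4, 2.4]
grip_width: 0.0138
grip_force: 25.0
```

```bash
python3 -m handwheel '[[0,0,-0.03,0],[0,0,-0.1,0],[0,0,-0.2,0],[0,0,-0.3,0],[0,0,-0.42,0],[0,0,-0.55,0],[0,0,-0.6,0],[0,0,-0.6,0],[0,0,-0.6,0]]'
python3 -c "
from h import *
go([.602,.2015,.204],.415); print(robot.get_obs()['q'])"
```

```text
time: 4.48
position: [0.5882, -0.1452, 0.2047]
tool_rot: [-0.115, 0.993, -0.001, 0.001]
ft_force: [0.1, 0.2, -1.4]
grip_width: 0.0134
grip_force: 25.0
shift [-0.3087  1.1145  0.0015] turn -0.0294 q6 -2.2275369290372447
[-4.26185493e-01  5.30587556e-01  1.51048268e+00  3.24938615e-05
  1.09850734e+00 -2.22753693e+00]
```

```bash
python3 -m handwheel '[[-0.02,0.09,0,0],[-0.05,0.2,0,0],[-0.08,0.33,0,0],[-0.11,0.45,0,0],[-0.15,0.55,0,0],[-0.15,0.55,0,0]]' && python3 -m handwheel '[[-0.02,0.09,0,0],[-0.05,0.2,0,-0.005],[-0.08,0.33,0,-0.012],[-0.11,0.45,0,-0.02],[-0.15,0.53,0,-0.0294],[-0.155,0.565,0,-0.0294],[-0.155,0.565,0,-0.0294],[-0.155,0.565,0,-0.0294],[-0.155,0.565,0,-0.0294]]'
python3 - <<'E'
from h import *
f,K,M=cam("wrist"); o=robot.get_obs(); print(o["position"],o["tool_rot"])
cv2.imwrite("pics/w2.png",f[:,:,::-1]); np.savez("w2.npz",f=f,K=K,M=M)
cv2.imwrite("pics/w2c.png",cv2.resize(f[:260,100:450,::-1],None,fx=2.2,fy=2.2,interpolation=cv2.INTER_CUBIC))
E
```

```text
time: 4.98
position: [0.5921, 0.0319, 0.2009]
tool_rot: [-0.118, 0.993, 0.002, -0.003]
ft_force: [0.3, 0.1, -1.1]
grip_width: 0.0139
grip_force: 25.0
time: 5.73
position: [0.6002, 0.1996, 0.2025]
tool_rot: [-0.205, 0.979, -0.0, -0.001]
ft_force: [-0.0, -0.3, -0.6]
grip_width: 0.0142
grip_force: 25.0
[0.60041996 0.19948031 0.20282657] [-2.05065807e-01  9.78747671e-01 -2.87185260e-04 -9.64181641e-04]
```

View pics/w2c.png

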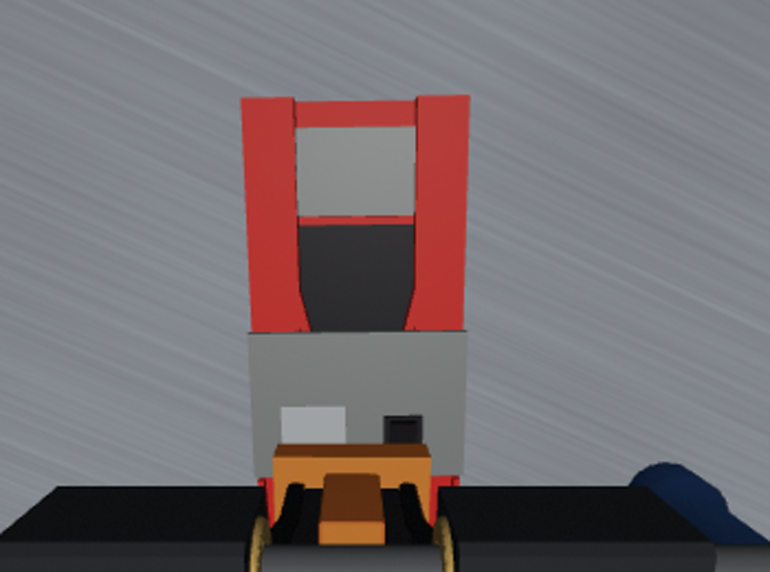

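The crop shows the tester from above. The rail fronts are at crop rows 96-98, the landing plate at rows 127-216, the sill end at 216-225, and the lip edge at row 332 (cols 248-466). The held holder's tail is at rows 445-458 and sits square in the fingers.

```bash
python3 - <<'E'
from h import *
d=np.load("w2.npz"); K,M=d["K"],d["M"]; W=lambda p,z: ray(K,M,[(p[1]/2.2,100+p[0]/2.2)],z)[0]
A,B=W((241,98),.03),W((470,96),.03); C,D=W((248,333),.039),W((466,332),.039)
r=[W(p,.03) for p in((294,100),(300,290),(416,98),(415,290))]
pl=[W(p,.025) for p in((297,128),(415,126),(298,216),(414,216),(300,224),(413,224))]
mx=(C+D)/2-(A+B)/2; ya=[np.arctan2(*(v)[[1,0]]) for v in (mx,)]+[np.arctan2(*(np.array([-(v)[1],v[0]]))[[1,0]]) for v in(A-B,C-D)]
# left is +y? A-B along own +/-y
print("yaw",ya,"widths",np.linalg.norm(A-B),np.linalg.norm(C-D),"len",np.linalg.norm(mx[:2]))
print("rails yaw",[np.arctan2(*(r[i+1]-r[i])[[1,0]]) for i in(0,2)])
yaw=ya[0]; u=np.array([np.cos(yaw),np.sin(yaw)]); v=np.array([-u[1],u[0]])
o=(C+D)[:2]/2-.026*u; o2=(A+B)[:2]/2+.075*u; print("origin",o,o2)
for n,P in(("r",r),("pl",pl)):
    for p in P: print(n,np.round([(p[:2]-o)@u*1e3,(p[:2]-o)@v*1e3],1))
z=robot.get_obs()["position"][2]-.024
t=[W(p,z) for p in((275,446),(430,445))]+[W(p,z+.012) for p in((273,458),(431,458))]
m=R.from_quat(robot.get_obs()["tool_rot"]).as_matrix(); tcp=robot.get_obs()["position"]
for p in t: print("tail in tool",np.round((m.T@(p-tcp))*1e3,1))
print("tool yaw",np.arctan2(m[1,1],m[0,1])-np.pi/2)
E
```

```text
yaw [np.float64(0.4228391569688922), np.float64(0.42277935237706565), np.float64(0.41939238283044555)] widths 0.09982842555463022 0.10043032832698583 len 0.1015133434576795
rails yaw [np.float64(0.42815996689598734), np.float64(0.4331488962999974)]
origin [0.55047518 0.18046685] [0.55000705 0.1802562 ]
r [-74.5 -26.8]
r [  7.1 -26.4]
r [-74.9  26.4]
r [ 7.6 27.2]
pl [-63.9 -26.2]
pl [-64.3  26.6]
pl [-26.1 -26.8]
pl [-25.7  26.7]
pl [-22.6 -26. ]
pl [-22.2  26.3]
tail in tool [ 14.9 -20.3  24. ]
tail in tool [15.2 21.4 24. ]
tail in tool [ 15.4 -19.5  12. ]
tail in tool [15.4 20.3 12. ]
tool yaw 0.413062263862257
```

```bash
cat >> h.py <<'E'
O=np.array([.5502,.1804]); YAW=.423; U=np.array([np.cos(YAW),np.sin(YAW)]); V=np.array([-U[1],U[0]])
def own(x,y): return O+x*U+y*V
def st(n=1):
    o=robot.get_obs(); p=o["position"][:2]-O; f=o["ft_force"]; m=R.from_quat(o["tool_rot"]).as_matrix()
    print("t%.2f TCP own x %.2f y %.2f z %.2f mm yaw %.4f | F own %.2f %.2f z %.2f | grip %.4f"%(o["time"],p@U*1e3,p@V*1e3,o["position"][2]*1e3,np.arctan2(m[1,1],m[0,1])-np.pi/2,f[:2]@U,f[:2]@V,f[2],o["grip_width"]))
E
python3 -c "
from h import *
st(); go([*own(-.0468,-.0005),.061],YAW)"
```

```text
t5.78 TCP own x 53.63 y -3.22 z 202.83 mm yaw 0.4131 | F own -0.69 -1.19 z -1.22 | grip 0.0139
shift [0.3339 0.0058 0.4734] turn -0.0016 q6 -1.838797882289009
```

```bash
python3 -m handwheel '[[0.05,0,0,-0.0016],[0.15,0,0,-0.0016],[0.27,0.006,0,-0.0016],[0.334,0.006,0.06,-0.0016],[0.334,0.006,0.15,-0.0016],[0.334,0.006,0.25,-0.0016],[0.334,0.006,0.35,-0.0016],[0.334,0.006,0.43,-0.0016],[0.334,0.006,0.473,-0.0016],[0.334,0.006,0.473,-0.0016],[0.334,0.006,0.473,-0.0016],[0.334,0.006,0.473,-0.0016]]'
python3 - <<'E'
from h import *
st(); go([*own(-.0468,-.0005),.049],YAW)
f,K,M=cam("side"); cv2.imwrite("pics/s3.png",cv2.resize(f[110:230,160:300,::-1],None,fx=5,fy=5,interpolation=cv2.INTER_CUBIC))
E
```

```text
time: 6.78
position: [0.5093, 0.1619, 0.0626]
tool_rot: [-0.21, 0.978, -0.0, 0.001]
ft_force: [-0.6, 0.6, -0.5]
grip_width: 0.0138
grip_force: 25.0
t6.78 TCP own x -44.89 y -0.07 z 62.55 mm yaw 0.4240 | F own -0.31 0.78 z -0.51 | grip 0.0138
shift [ 0.0065 -0.0014  0.0452] turn 0.0002 q6 -1.8960382076485198
```

View pics/s3.png

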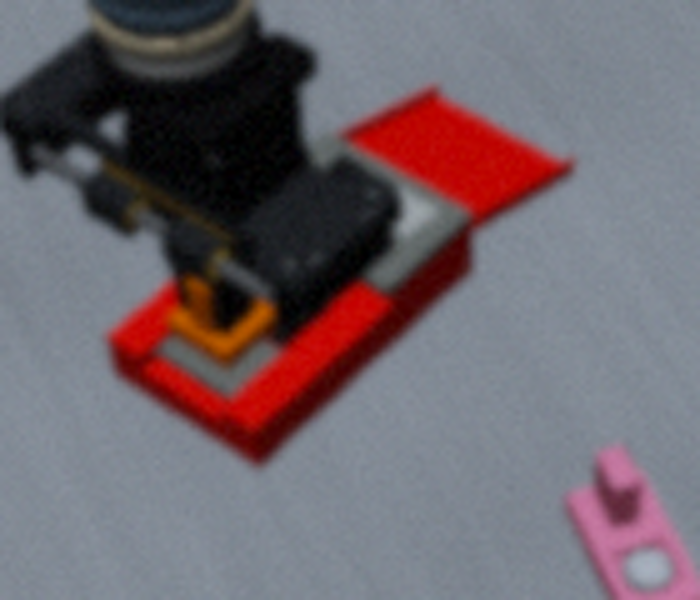

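The side crop shows the holder, with its tail at crop (225,340), level over the grey landing plate between the rails. I'll lower it by feel.

```bash
python3 -m handwheel '[[0.0,0,0.01,0],[0.0,-0.001,0.02,0],[0.0,-0.001,0.03,0],[0.0,-0.001,0.036,0],[0.0,-0.001,0.036,0],[0.0,-0.001,0.036,0]]' | grep -E 'pos|ft'; python3 -c "from h import *; st()"
for i in 1 ; do python3 -m handwheel '[[0,0,0.003,0],[0,0,0.003,0],[0,0,0.003,0]]' | grep -E 'pos|ft'; done;  python3 -c "from h import *; st()"
python3 -m handwheel '[[0,0,0.003,0],[0,0,0.003,0],[0,0,0.003,0]]' | grep -E 'pos|ft'; python3 -c "from h import *; st()"
```

```text
position: [0.5083, 0.1625, 0.0507]
ft_force: [-0.2, 0.4, -0.5]
t7.33 TCP own x -45.56 y 0.84 z 50.70 mm yaw 0.4256 | F own 0.01 0.47 z -0.53 | grip 0.0136
position: [0.5085, 0.1624, 0.0499]
ft_force: [0.3, -0.7, -1.1]
t7.58 TCP own x -45.42 y 0.74 z 49.93 mm yaw 0.4255 | F own -0.02 -0.76 z -1.09 | grip 0.0140
position: [0.5085, 0.1624, 0.049]
ft_force: [-0.0, -0.1, -0.8]
t7.83 TCP own x -45.42 y 0.70 z 49.04 mm yaw 0.4254 | F own -0.07 -0.08 z -0.79 | grip 0.0138
```

```bash
python3 -m handwheel '[[0,-0.004,0.0017,0],[0,-0.004,0.0017,0],[0,-0.004,0.0017,0]]' >/dev/null; python3 -c "from h import *; st()"
python3 -m handwheel '[[0,0,0.0017,0],[0,0,0.0017,0],[0,0,0.0017,0]]' >/dev/null; python3 -c "from h import *; st()"
python3 -m handwheel '[[0,0,0.0017,0],[0,0,0.0017,0],[0,0,0.0017,0]]' >/dev/null; python3 -c "from h import *; st()"
```

```text
t8.08 TCP own x -45.34 y -0.27 z 48.95 mm yaw 0.4252 | F own -0.05 1.94 z 4.52 | grip 0.0139
t8.33 TCP own x -45.33 y -0.27 z 48.90 mm yaw 0.4253 | F own 0.31 1.23 z 9.00 | grip 0.0139
t8.58 TCP own x -45.31 y -0.26 z 48.88 mm yaw 0.4254 | F own -1.94 2.42 z 11.31 | grip 0.0140
```

The plate is felt at TCP z 48.9. I'll back off to about 0.5 mm above it and slide in.

```bash
python3 -m handwheel '[[0,0,-0.0035,0],[0,0,-0.0065,0],[0,0,-0.0065,0],[0,0,-0.0065,0]]' >/dev/null; python3 -c "from h import *; st()"
python3 -m handwheel '[[-0.01,0,0,0],[-0.02,-0.0,0,0],[-0.03,-0.0,0,0],[-0.04,0,0,0],[-0.04,0,0,0],[-0.04,0,0,0]]' >/dev/null; python3 -c "from h import *; st()"
```

```text
t8.92 TCP own x -45.53 y -0.63 z 49.17 mm yaw 0.4254 | F own 0.54 -0.24 z -0.03 | grip 0.0137
t9.42 TCP own x -33.11 y -0.48 z 49.41 mm yaw 0.4255 | F own 0.05 0.55 z -0.41 | grip 0.0142
```

```bash
python3 -m handwheel '[[-0.007,0,0,0],[-0.014,0,0,0],[-0.02,0,0,0],[-0.027,0,0,0],[-0.027,0,0,0],[-0.027,0,0,0]]' >/dev/null; python3 -c "from h import *; st()"
python3 -m handwheel '[[-0.005,0,0,0],[-0.01,0,0,0],[-0.013,0,0,0],[-0.013,0,0,0],[-0.013,0,0,0]]' >/dev/null; python3 -c "from h import *; st()"
```

```text
t9.92 TCP own x -25.16 y -0.45 z 49.49 mm yaw 0.4255 | F own 0.69 0.71 z -0.38 | grip 0.0139
t10.33 TCP own x -21.38 y -0.45 z 49.46 mm yaw 0.4254 | F own -0.08 -0.78 z -0.29 | grip 0.0136
```

```bash
for k in 1; do python3 -m handwheel '[[-0.004,0,0,0],[-0.007,0,0,0],[-0.007,0,0,0],[-0.007,0,0,0]]' >/dev/null; python3 -c "from h import *; st()"; done
python3 -m handwheel '[[0,0,0,0]]' >/dev/null; python3 -c "from h import *; st()"
python3 -m handwheel '[[0,0,0,0]]' >/dev/null; python3 -c "from h import *; st()"
```

```text
t10.67 TCP own x -19.24 y -0.45 z 49.48 mm yaw 0.4253 | F own -0.93 -0.27 z -0.59 | grip 0.0137
t10.75 TCP own x -19.36 y -0.42 z 49.46 mm yaw 0.4254 | F own 0.90 0.49 z -0.87 | grip 0.0137
t10.83 TCP own x -19.39 y -0.42 z 49.44 mm yaw 0.4254 | F own -1.15 -0.50 z -0.78 | grip 0.0136
```

```bash
cat >> h.py <<'E'
def av(n=8):
    a=[];x=[];y=[]
    for i in range(n):
        vision.camera("wrist"); o=robot.get_obs(); f=o["ft_force"]; a.append([f[:2]@U,f[:2]@V,f[2]]); p=o["position"]; x.append([(p[:2]-O)@U*1e3,(p[:2]-O)@V*1e3,p[2]*1e3])
    print("avg pos",np.mean(x,0).round(2),"F",np.mean(a,0).round(2),"t",round(o["time"],2))
E
python3 -c "from h import *; av()"
for i in 1; do
python3 -m handwheel '[[-0.004,0,0,0],[-0.0067,0,0,0],[-0.0067,0,0,0],[-0.0067,0,0,0]]' >/dev/null; python3 -c "from h import *; av()"
python3 -m handwheel '[[-0.004,0,0,0],[-0.0067,0,0,0],[-0.0067,0,0,0],[-0.0067,0,0,0]]' >/dev/null; python3 -c "from h import *; av()"; done
```

```text
avg pos [-19.35  -0.43  49.48] F [-0.05  0.2  -0.83] t 11.23
avg pos [-17.35  -0.41  49.46] F [ 0.18  0.08 -0.58] t 11.97
avg pos [-15.46  -0.38  49.42] F [-0.75 -0.28 -0.64] t 12.7
```

```bash

python3 -m handwheel '[[-0.004,0,0,0],[-0.0067,0,0,0],[-0.0067,0,0,0],[-0.0067,0,0,0]]' >/dev/null; python3 -c "from h import *; av()"
python3 -m handwheel '[[-0.004,0,0,0],[-0.0067,0,0,0],[-0.0067,0,0,0],[-0.0067,0,0,0]]' >/dev/null; python3 -c "from h import *; av(12)"
```

```text
avg pos [-13.48  -0.37  49.42] F [-1.4  -0.21 -0.61] t 13.43
avg pos [-11.44  -0.37  49.42] F [-1.95 -0.05 -0.61] t 14.37
```

```bash

python3 -m handwheel '[[-0.003,0,0,0],[-0.006,0,0,0],[-0.0083,0,0,0],[-0.0083,0,0,0],[-0.0083,0,0,0]]' >/dev/null; python3 -c "from h import *; av(12)"
```

```text
avg pos [-8.96 -0.36 49.43] F [-3.23 -0.21 -0.36] t 15.38
```

Spring compression is about 6.8 mm by feel, so the tail is past the sill and just short of the stop. I'll lower now.

```bash

python3 -m handwheel '[[0,0,0.002,0],[0,0,0.004,0],[0,0,0.004,0]]' >/dev/null; python3 -c "from h import *; av(4)"
python3 -m handwheel '[[0,0,0.003,0],[0,0,0.006,0],[0,0,0.008,0],[0,0,0.008,0]]' >/dev/null; python3 -c "from h import *; av(4)"
```

```text
avg pos [-8.73 -0.42 48.31] F [-3.29 -0.37  0.39] t 15.83
avg pos [-8.88 -0.4  45.75] F [-3.24 -0.09 -0.01] t 16.37
```

```bash

python3 -m handwheel '[[0,0,0.002,0],[0,0,0.004,0],[0,0,0.004,0]]' >/dev/null; python3 -c "from h import *; av(4)"
python3 -m handwheel '[[0,0,0.002,0],[0,0,0.003,0],[0,0,0.003,0]]' >/dev/null; python3 -c "from h import *; av(4)"
```

```text
avg pos [-8.81 -0.42 44.65] F [-3.11 -0.22  0.48] t 16.82
avg pos [-8.73 -0.42 43.99] F [-3.69 -0.26  3.25] t 17.27
```

Floor felt at z 44.0, a 5 mm drop as expected. A slight press, then release.

```bash

python3 -m handwheel '[[0,0,0.001,0],[0,0,0.001,0],[0,0,0.001,0]]' >/dev/null; python3 -c "from h import *; av(4)"
python3 -m handwheel '[[0,0,0,0],[0,0,0,0],[0,0,0,0],[0,0,0,0],[0,0,0,0],[0,0,0,0]]' 45; python3 -c "from h import *; av(4)"
python3 -m handwheel '[[0,0,-0.02,0],[0,0,-0.06,0],[0,0,-0.15,0],[0,0,-0.28,0],[0,0,-0.4,0],[-0.15,0,-0.5,0],[-0.25,0,-0.5,0],[-0.25,0,-0.5,0],[-0.25,0,-0.5,0]]'
python3 - <<'E'
from h import *
f,K,M=cam("wrist"); np.savez("w3.npz",f=f,K=K,M=M); st()
cv2.imwrite("pics/w4.png",cv2.resize(f[:260,100:450,::-1],None,fx=2.2,fy=2.2,interpolation=cv2.INTER_CUBIC))
E
```

```text
avg pos [-8.71 -0.42 43.98] F [-4.3  -0.2   5.83] t 17.72
time: 18.22
position: [0.5427, 0.1765, 0.0434]
tool_rot: [-0.211, 0.977, 0.0, 0.0]
ft_force: [0.9, -0.1, 0.6]
grip_width: 0.0382
grip_force: 0.0
avg pos [-8.67 -0.42 43.41] F [-0.29 -0.17  0.14] t 18.42
time: 19.17
position: [0.6129, 0.208, 0.1957]
tool_rot: [-0.211, 0.977, -0.0, 0.002]
ft_force: [-0.7, -0.0, 0.2]
grip_width: 0.0393
grip_force: 0.0
t19.22 TCP own x 65.99 y -0.00 z 194.16 mm yaw 0.4259 | F own -0.46 0.04 z -0.93 | grip 0.0393
```

View pics/w4.png

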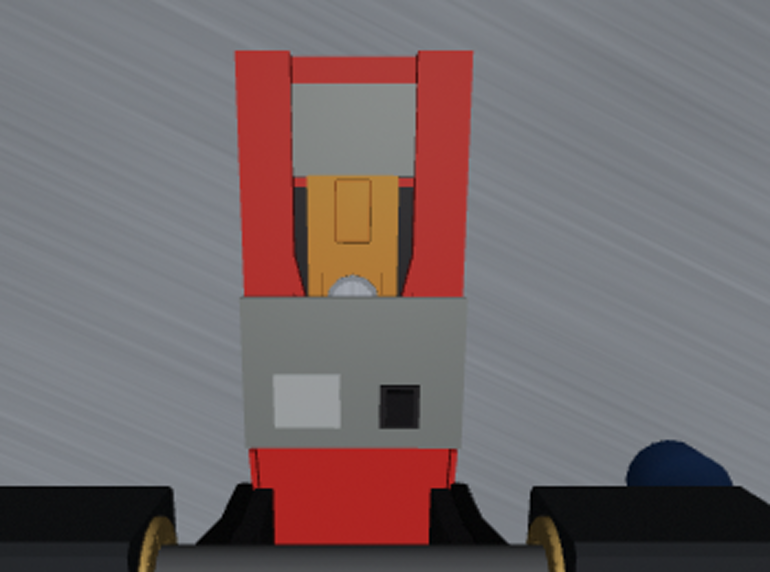

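The crop shows the holder square between the rails. Its tail is against the plate end at row 176 and its front and half the cell are under the lip at row 297. The 5 mm drop was felt, and the gripper is clear.

```bash
python3 -c "
from rig import job; print(job.hand_in())"
```

```text
the job is handed in; nothing more can be done
None
```

The loaded holder is in the tester: flat on the bay floor behind the sill, with its front under the lip and the gripper clear. The job was handed in at about 19 s; no verdict came back. The highest contact force I measured was about 12 N, and the gripper was kept clear of everything else.

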